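Close the ratchet gluing press

ROBOT

A 6-joint arm with a two-finger parallel gripper is mounted at the origin on a cart in front of the work surface, level with it; the furniture and walls round the work are solid. World frame = base frame: x ahead of the robot, y to its left, z up, the work surface at z = 0. Lengths are in m, angles in rad, forces in N, time in s.
With the tool pointing down it reaches from about 0.225 to 0.875 m from the base axis. Payload 3.4 kg.
Tool frame: the origin (TCP) lies at the very end of the fingers, on their centre line; the grasp point (between the pads) lies 19 mm behind it; z points along the fingers, y is the direction in which the jaws open and shut (so a half turn about z gives the same grasp; the last joint's range is limited). The gripper opens to 85 mm and grips with 20 to 120 N. Pads are 22 mm wide; open, the fingers measure 114 mm over their backs; the gripper's body (76 mm by 85 mm) begins 54 mm behind the grasp point. The pads swing forward as they close: fully open they stand 13 mm farther back than shut.
Start: joints at [-1.342, 0.276, 1.505, -0, 1.361, -0.121], TCP at [0.197, -0.54, 0.231] pointing down, gripper open.
Joint ranges: [-2.89, 2.89], [-0.75, 2.08], [0.22, 2.7], [-1.18, 4.32], [0.11, 2.71], [-2.7, 2.7]. Speed limits (rad/s): [2.57, 2.57, 3.14, 3.14, 3.14, 3.14].

INTERFACE

Orientations are given as a unit quaternion [w, x, y, z].
In Python, from rig import telemetry, cams, sign_off, spotter gives the robot as it stands.
- The arm moves only by the tool servo_tool, never from a script. Its argument "steps" is a list of rows, each a list of 6 numbers: the shift along the tool's x, y, z in mm, then the turn, a rotation vector about the tool's x, y, z in degrees. In form: [[x, y, z, ax, ay, az], ...]. A call has 1 to 8 rows; each row is the pose to reach, as a shift and turn from the pose commanded when the call began, along the tool's axes at that moment; what a row does not reach only later rows make up. A row lasts 1/10 s, in which the tool goes at most 50 mm and 8.59 degrees, less where a joint would pass 70% of its speed; a pose out of reach is approached as far as the arm can. A call with a gripper value outside its range is refused whole. "hand" is the closure in counts, from 0 (fully open) to 255 (shut), set as the call begins (left out, the last holds). The fingers move at their own pace and stop on an object; "grip_force" is the grip in N (left out, the last holds). Time passes only in rows, so rows that repeat a pose let the fingers close. It gives the time, the measured TCP pose, the force and the opening at its end, in the units of the state.
- telemetry.get_state(): the state, without advancing time (a new reading comes with each control period).
- cams.get_image(name): name is "scene" or "side" or "wrist"; returns (picture, depth): 480x640x3 uint8, red, green, blue; 480x640 float32, m along the optical axis (not along the pixel's ray), 0 where there is no reading.
- cams.camera_model(name): a dict with "camera_matrix" (3x3 intrinsics, pixels), "origin" and "rotation" of the camera in the world; the wrist camera has in their place "tool_from_camera" (4x4, takes a point from camera to tool coordinates, whose origin is the TCP and whose axes are the flange's). Camera axes: x right, y up, looking along -z (the intrinsics and any distortion apply to the point x, -y, -z); pixel columns grow to the right and rows downward; lengths in m; the calibration is good to about 2 mm. A picture is of the moment at which its call begins: read the wrist's pose just before it. camera_model takes no time and is no camera call.
- sign_off(): hands the job in, once; it reports no verdict.
Trained networks look in the newest picture that a camera, given by its name, has taken for a name from the list of things; names that differ only in an ending like _2 or _b are one class to them, and where a whole thing is asked for, a point or a joint stands for the part that bears it (a point fixed in the world has none). Each returns a list of dicts, best first, with "conf" (0 to 1); they miss things now and then, are a little off and sometimes report something else, mostly with a low value. They report only what shows in the picture. A call takes as long as a camera call. They do not tell look-alikes from the thing itself.
- spotter.outline_of(query, camera): "region" (480x640 bool, what is visible of it) and "rect" ([left, top, width, height] in pixels, round what is visible of it).
The state is a dict: "clock": time; "qpos": joint angles; "qd": joint speeds; "effort": joint torques, N m; "position": TCP position; "ee_rot": TCP orientation; "contact_force": force on the tool from outside, world axes, zero at the start; "moment": the same for the moment, N m; "width": finger opening in m.
Only numpy, scipy, OpenCV 4.12 (cv2) and the standard library are available. Lean on these libraries where they do the work, as an engineer would, in place of code of your own. Each camera call takes 0.05 s, during which the arm holds its last target.

TASK

Close the ratchet press on the freshly glued transformer: with shut fingers press the pawl's thumb lever all the way down so that the pawl stays free of the toothed wheel, then push the raised arm down by its black cross bar until its pad rests on the transformer, and take the hand away. Only press and push: do not raise the arm, do not touch the transformer with the hand or shift it from its nest, and leave the other things on the bench where they are.

Things in the scene. Friction and masses are not known exactly. Their poses are not given: they have to be found in the camera images.
- core_press: bench gluing press with a ratchet, fixed to the worktop. Base plate 235x100x10 mm; origin on the worktop near its middle, z up. Arm reaches to its -x (robot's right), the pawl's lever to +x (robot's left). In its frame (mm): nest (-35, 0), arm hinge (45, 0, 90), pawl pivot (82, 0, 35). Toothed wheel on the hinge 132 high; raised arm's end about 215 high
- press_arm (a joint): angle (rad) of the pressing arm above its clamped position: 0 = level, pad just resting on the transformer; 0.63 to 0.71 at the start; grows upward. Stiff hinge: the arm stays where it is left; with the pawl free a push of 2 to 4 N on the cross bar moves it down. While the pawl hooks a tooth it cannot go down
- pawl (a joint): angle (rad) of the ratchet pawl: 0 = hooked over a tooth of the wheel on the arm's hinge, 0.30 = fully free, lever on its stop. Grows as the thumb pad is pushed down; needs about 3 N and stays where it is left (no return spring)
- thumb_pad (a point): top centre of the 30x30 mm ribbed steel thumb pad at the end of the pawl's lever; 56 mm above the worktop when hooked, about 33 mm when fully pressed (22 mm of travel, nearly straight down)
- grip_bar (a point): centre of the round black rubber cross bar at the end of the pressing arm: 20 mm diameter, 80 mm long across the arm. Lies 170 mm from the arm hinge, so it swings down on an arc of that radius: about 196 mm above the worktop at the start, 90 mm when clamped
- press_hinge (a point): point on the axis of the arm's hinge, 90 mm above the worktop; the axis is the y axis of core_press
- pad_face (a point): centre of the lower face of the arm's round rubber pad (26 mm across), 80 mm from the hinge and 43 mm below the arm's middle line; 47 mm above the worktop when it rests on the transformer
- transformer_l: freshly glued large transformer with yellow tape, 35x81x38 mm, loose in the nest (fences 10 mm high) under the arm's pad, its top 47 mm above the worktop; origin at the centre of its underside
- e_core_a: black ferrite E core, 21x42x15 mm, lying flat; a bystander; origin at the centre of its underside
- bobbin_a: small black coil former with copper winding, 22x27x32 mm; a bystander; origin at the centre of its underside
- side_cutters: side cutters with red grips, 40x124x10 mm, lying flat; a bystander; origin at the centre of its underside
- transformer_s: small yellow-taped transformer, 31x43x29 mm, standing beside the press; a bystander; origin at the centre of its underside
- glue_bottle: white screw-cap bottle, 32 mm across, 87 mm tall; a bystander; origin at the centre of its underside
- yellow_tape: roll of tape lying flat, 62 mm across, 14 mm tall; a bystander; origin at the centre of its underside
There are look-alikes about, which are no part of the job. What is meant by the transformer_l is not brown, and is the larger of those in its own colour.

How it is judged:
By the outcome, as a careful person would: the job done as asked, in the order asked, and still so for the second after the job is handed in, with the robot touching nothing.
It also fails if it takes over 45 s, if anything falls off the work surface, if the arm or the gripper's body presses on something with over 40 N, if the wrist force passes 120 N, or if a joint passes its speed limit or range.

## Working session

There is one attempt and no reset: what is moved stays moved. The work goes in short steps, Python scripts to look and compute and a tool call to move; the robot and the scene stay as the last step left them, time stands still between calls to the robot, and variables do not carry over. Pictures are saved under pics/ and viewed, and the job is handed in when it is done.

Besides the shell and the picture viewer there is one more tool, called after "Request:" as name(argument=value, ...) on one line, values as JSON. servo_tool: Moves the arm, as the interface text tells. Its arguments: {"type":"object","properties":{"steps":{"type":"array","items":{"type":"array","items":{"type":"number"}}},"hand":{"type":"number"},"grip_force":{"type":"number"}},"required":["steps"]}

```bash
mkdir -p pics; cat > h.py <<'E'
import numpy as np, cv2
from rig import telemetry, cams, sign_off, spotter
def grab(name,fn=None):
    s=telemetry.get_state(); im,d=cams.get_image(name)
    if fn: cv2.imwrite('pics/'+fn,im[:,:,::-1])
    return s,im,d
from scipy.spatial.transform import Rotation as R
def pose(s):
    q=s['ee_rot']; T=np.eye(4); T[:3,:3]=R.from_quat([q[1],q[2],q[3],q[0]]).as_matrix(); T[:3,3]=s['position']; return T
def world(name,u,v,z,s=None):
    m=cams.camera_model(name); K=np.array(m['camera_matrix'])
    u=np.atleast_1d(u);v=np.atleast_1d(v);z=np.atleast_1d(z)
    dist=m.get('distortion'); 
    pts=np.stack([u,v],-1).astype(float)[:,None]
    n=cv2.undistortPoints(pts,K,np.array(dist,float) if dist is not None else None)[:,0]
    p=np.stack([n[:,0]*z,-n[:,1]*z,-z],-1)
    if 'origin' in m: return p@np.array(m['rotation']).T+np.array(m['origin'])
    T=pose(s)@np.array(m['tool_from_camera']); return p@T[:3,:3].T+T[:3,3]
E
python3 - <<'E'
from h import *
for c in ['scene','side']:
    s,im,d=grab(c,c+'0.png'); m=cams.camera_model(c); print(m)
    for q in ['core_press','thumb_pad','grip_bar','press_arm','pawl','transformer_l','transformer_s','glue_bottle']:
        for r in spotter.outline_of(q,c)[:3]: print(c,q,r['conf'],r['rect'])
print(s)
print(cams.camera_model('wrist'))
E
```

```text
{'camera_matrix': array([[501.82216654,   0.        , 317.60083445],
       [  0.        , 501.82216654, 239.33565878],
       [  0.        ,   0.        ,   1.        ]]), 'origin': array([-0.02672696,  0.63181878,  0.47573166]), 'rotation': array([-0.32967722, -0.19511147,  0.48424382,  0.78660814])}
scene core_press 0.88 [287.2, 144.0, 108.9, 149.1]
scene thumb_pad 0.74 [289.4, 232.4, 37.2, 48.2]
scene grip_bar 0.61 [325.6, 143.8, 70.4, 109.0]
scene press_arm 0.77 [325.1, 146.9, 66.4, 104.1]
scene pawl 0.86 [290.8, 231.6, 35.6, 50.8]
scene transformer_l 0.88 [346.4, 231.0, 27.8, 27.7]
scene transformer_l 0.79 [252.7, 293.7, 15.4, 32.0]
scene transformer_l 0.74 [421.6, 260.0, 33.1, 23.3]
scene transformer_s 0.88 [346.4, 231.0, 27.8, 27.7]
scene transformer_s 0.79 [252.7, 293.7, 15.4, 32.0]
scene transformer_s 0.74 [421.6, 260.0, 33.1, 23.3]
scene glue_bottle 0.66 [303.8, 209.6, 15.1, 45.1]
{'camera_matrix': array([[454.23670551,   0.        , 320.17736588],
       [  0.        , 454.23670551, 233.90094376],
       [  0.        ,   0.        ,   1.        ]]), 'origin': array([ 0.36
[... 1245 characters left out ...]
74476e-05]), 'contact_force': array([-0.4455595 , -0.9644796 ,  0.11294539]), 'moment': array([-0.02975612, -0.03621427, -0.02028839]), 'width': 0.08530280586748486}
{'camera_matrix': array([[389.48058179,   0.        , 318.12193095],
       [  0.        , 389.48058179, 241.55414058],
       [  0.        ,   0.        ,   1.        ]]), 'tool_from_camera': array([[-9.05261194e-04,  9.51187889e-01,  3.08611050e-01,
         7.94992377e-02],
       [ 9.99999578e-01,  8.13212367e-04,  4.26890279e-04,
        -5.94710414e-04],
       [ 1.55086541e-04,  3.08611306e-01, -9.51188224e-01,
        -1.42056560e-01],
       [ 0.00000000e+00,  0.00000000e+00,  0.00000000e+00,
         1.00000000e+00]])}
```

```bash
sed -i "s/return p@np.array(m\['rotation'\]).T+/q=m['rotation']; return p@R.from_quat([q[1],q[2],q[3],q[0]]).as_matrix().T+/" h.py
python3 - <<'E'
import cv2
for c in ['scene','side']:
    im=cv2.imread(f'pics/{c}0.png'); cv2.imwrite(f'pics/{c}0z.png',cv2.resize(im[120:380,200:480],None,fx=2.3,fy=2.3,interpolation=cv2.INTER_CUBIC))
E
```

```text
(no output)
```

View pics/scene0.png

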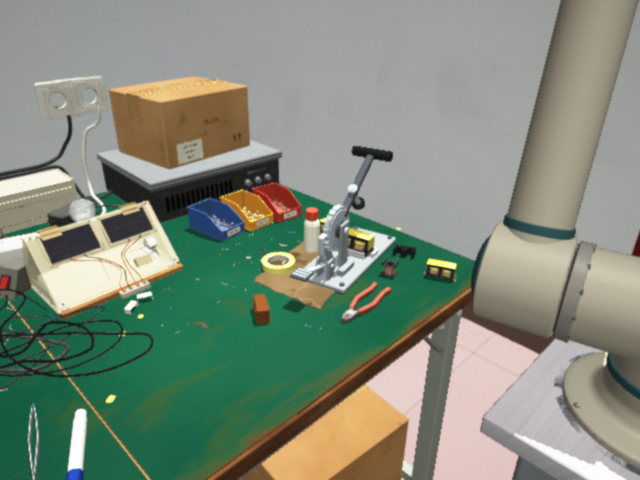

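View pics/side0.png

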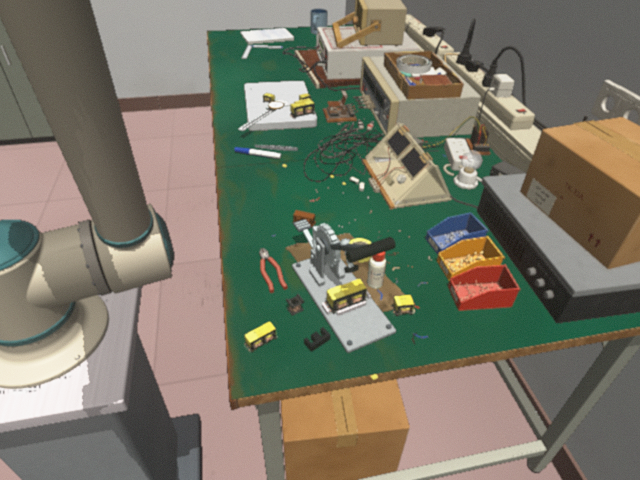

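```bash
ls pics
```

```text
scene0.png
scene0z.png
side0.png
side0z.png
```

View pics/scene0z.png

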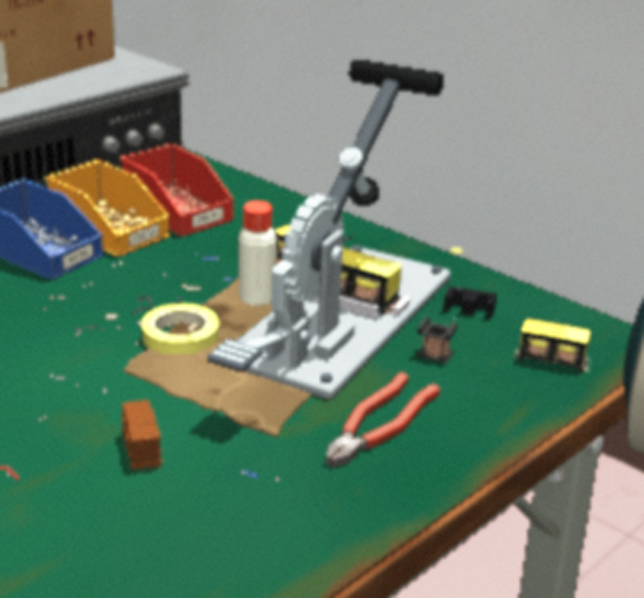

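View pics/side0z.png

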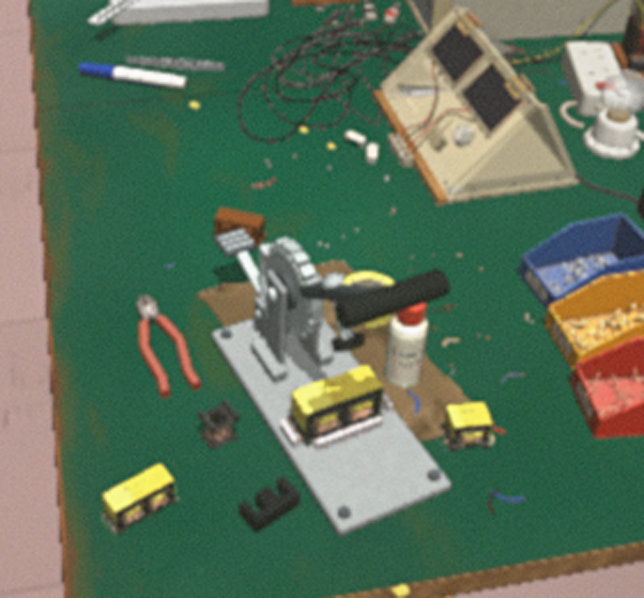

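The pictures show the press near scene (340,230), with its thumb pad at about (302,274) and the black bar at about (372,153). In the side view the pad is at about (302,224) and the bar at (371,249). The press lies obliquely on the bench. Next I measure with depth.

```bash
python3 - <<'E'
from h import *
def show(n,P): print(n,len(P),'med',np.median(P,0).round(4),'lo',np.percentile(P,3,0).round(4),'hi',np.percentile(P,97,0).round(4))
for c in ['scene','side']:
    s,im,d=grab(c)
    np.savez(c+'.npz',im=im,d=d)
    v,u=np.mgrid[:480,:640]
    P=world(c,u.ravel(),v.ravel(),d.ravel()).reshape(480,640,3)
    hsv=cv2.cvtColor(im,cv2.COLOR_RGB2HSV)
    # bar: dark pixels with z>.15
    b=(hsv[...,2]<60)&(P[...,2]>.16)&(P[...,2]<.24)&(d>0)&(P[...,0]>.2)&(P[...,0]<.7)&(np.abs(P[...,1])<.6)
    n,l,st,_=cv2.connectedComponentsWithStats(b.astype(np.uint8))
    for k in range(1,n):
        if st[k,4]>30: print(st[k]); B=P[l==k]; show('bar',B); w,V=np.linalg.eigh(np.cov(B.T)); print(V[:,-1])
    r=spotter.outline_of('thumb_pad',c)
    if r: Q=P[r[0]['region']]; show('pad',Q[(Q[:,2]>.04)&(Q[:,2]<.065)]);print(r[0]['rect'])
    r=spotter.outline_of('pawl',c)
    if r: Q=P[r[0]['region']]; show('pawl',Q)
    for r in spotter.outline_of('transformer_l',c): Q=P[r['region']]; show('tr',Q)
E
```

```text
[352 147  40  14 322]
bar 322 med [ 0.5413 -0.0875  0.1932] lo [ 0.5101 -0.0993  0.1843] hi [ 0.5807 -0.0765  0.199 ]
[-0.96470349 -0.26333611 -0.00112567]
[504 217   8  10  56]
bar 56 med [0.207  0.0558 0.2114] lo [0.2004 0.0482 0.2068] hi [0.2149 0.0612 0.2153]
[-0.75586471  0.64235574  0.12667933]
[477 243   9  22  48]
bar 48 med [0.223  0.0834 0.1692] lo [0.218  0.0714 0.1607] hi [0.2267 0.0939 0.1794]
[ 0.20951059 -0.76975728  0.60297516]
pad 336 med [0.489  0.1439 0.0547] lo [0.4699 0.0828 0.0414] hi [0.5027 0.1658 0.0609]
[288.9, 231.8, 38.6, 48.0]
pawl 531 med [0.4959 0.1076 0.0553] lo [0.47   0.0775 0.0087] hi [0.5386 0.1656 0.0946]
tr 508 med [ 0.3655 -0.0824  0.0182] lo [ 3.438e-01 -1.021e-01 -3.000e-04] hi [ 0.3896 -0.0694  0.0276]
tr 565 med [ 0.5138 -0.0322  0.0366] lo [ 0.4976 -0.0571  0.0127] hi [ 0.5458 -0.0228  0.0479]
tr 413 med [0.4904 0.2304 0.0229] lo [0.4782 0.2097 0.0018] hi [0.5222 0.2424 0.0258]
tr 39 med [ 0.6446 -0.0566  0.0227] lo [ 0.5441 -0.0657  0.0105] hi [0.651  0.0418 0.0898]
[346 238  49  24 471]
bar 471 med [ 0.5486 -0.0999  0.197 ] lo [ 0.5136 -0.1115  0.1885] hi [ 0.5866 -0.0879  0.2016]
[-0.97543936 -0.21943491 -0.01914075]
pad 227 med [0.4934 0.1373 0.0557] lo [0.4754 0.0867 0.0436] hi [0.5029 0.161  0.0592]
[294.8, 220.8, 24.0, 26.9]
pawl 328 med [0.4962 0.1355 0.0559] lo [ 0.4739  0.0807 -0.    ] hi [0.5142 0.2097 0.0958]
tr 544 med [ 0.3712 -0.094   0.026 ] lo [ 0.3478 -0.1067  0.0039] hi [ 0.396  -0.0769  0.0294]
tr 332 med [ 0.6351 -0.0766  0.027 ] lo [ 0.6227 -0.0832  0.0058] hi [ 0.6516 -0.0598  0.0313]
tr 941 med [ 0.5339 -0.047   0.0449] lo [ 0.5018 -0.0599  0.0129] hi [ 0.5706 -0.0224  0.0501]
tr 315 med [ 0.4659 -0.1126  0.014 ] lo [ 0.4463 -0.1255  0.0013] hi [ 0.4872 -0.0948  0.0173]
tr 221 med [0.506  0.2186 0.0239] lo [0.4827 0.205  0.0036] hi [0.5269 0.2379 0.0274]
```

```bash
python3 - <<'E'
from h import *
from scipy.optimize import least_squares
A={}
for c in ['scene','side']:
    f=np.load(c+'.npz'); im,d=f['im'],f['d']
    v,u=np.mgrid[:480,:640]
    P=world(c,u.ravel(),v.ravel(),d.ravel()).reshape(480,640,3); hsv=cv2.cvtColor(im,cv2.COLOR_RGB2HSV); A[c]=(P,hsv)
    m=(d>0)&(np.abs(P[...,2]-.01)<.004)&(hsv[...,1]<50)&(P[...,0]>.35)&(P[...,0]<.7)&(np.abs(P[...,1])<.25)
    m=cv2.morphologyEx(m.astype(np.uint8),cv2.MORPH_OPEN,np.ones((2,2)))
    n,l,st,_=cv2.connectedComponentsWithStats(m)
    k=1+np.argmax(st[1:,4]); Q=P[l==k]; print(c,st[k],np.median(Q[:,2]))
    r=cv2.minAreaRect((Q[:,:2]*1000).astype(np.float32)); print(r, cv2.boxPoints(r).round(0).tolist())
    # table z
    t=(d>0)&(hsv[...,1]>120)&(hsv[...,0]>60)&(hsv[...,0]<95)&(np.abs(P[...,0]-.5)<.2)&(np.abs(P[...,1])<.25)
    print('table z',np.median(P[t][:,2]))
    # pad top: 
    m=(d>0)&(np.abs(P[...,2]-.056)<.008)&(hsv[...,1]<60)&(abs(P[...,0]-.49)<.04)&(abs(P[...,1]-.145)<.04)
    Q=P[m]; Q=Q[(Q[:,1]>.120)]; print('pad n',len(Q),np.median(Q,0),Q.min(0),Q.max(0)); print(cv2.minAreaRect((Q[:,:2]*1000).astype(np.float32)))
    # bar cylinder fit
    m=(hsv[...,2]<60)&(P[...,2]>.16)&(P[...,2]<.24)&(d>0)&(abs(P[...,0]-.545)<.07)&(abs(P[...,1]+.095)<.05)
    Q=P[m]
    def res(p):
        c0=np.array([.545,p[0],p[1]]); a=np.array([1,p[2],p[3]]); a/=np.linalg.norm(a); w=Q-c0
        return np.linalg.norm(w-np.outer(w@a,a),axis=1)-.010
    o=least_squares(res,[-.1,.19,.25,0],loss='soft_l1',f_scale=.001); a=np.array([1,o.x[2],o.x[3]]);a/=np.linalg.norm(a)
    t=(Q-[.545,o.x[0],o.x[1]])@a; e=np.percentile(t,[1,99]); print('bar',a,e,np.array([.545,o.x[0],o.x[1]])+a*e.mean(), np.std(res(o.x)))
E
```

```text
scene [ 310  229   86   63 1391] 0.009149529393812417
((308.92120361328125, 273.8588562011719), (141.78123474121094, 971.1220092773438), 34.85121536254883) [[-27.0, 632.0], [528.0, -165.0], [645.0, -84.0], [90.0, 713.0]]
table z -0.0009418279581978051
pad n 216 [0.48319868 0.1514005  0.05530048] [0.46718162 0.12036898 0.0480737 ] [0.49973206 0.16820775 0.05816942]
((484.5051574707031, 143.5143585205078), (30.476423263549805, 48.071044921875), 7.880629539489746)
bar [ 9.65858173e-01  2.59070861e-01 -5.28549782e-04] [-0.03533688  0.04079977] [ 0.54763819 -0.09447714  0.18959993] 0.0015502172321989593
side [ 294  259  103   93 3032] 0.010698492873346621
((499.76837158203125, -257.7560119628906), (683.2149047851562, 180.58261108398438), 81.58814239501953) [[360.0, -582.0], [539.0, -609.0], [639.0, 67.0], [460.0, 93.0]]
table z 0.00043310602788249053
pad n 174 [0.48945043 0.14340921 0.05640133] [0.47183894 0.12004043 0.0480503 ] [0.50524412 0.16732527 0.05967795]
((489.5737609863281, 142.04893493652344), (29.25980567932129, 46.52700424194336), 16.265161514282227)
bar [0.96760346 0.25237494 0.0071019 ] [-0.03294077  0.04348592] [ 0.55010176 -0.09387262  0.19089885] 0.0035776357905537726
```

```bash
python3 - <<'E'
from h import *
for c in ['scene','side']:
    f=np.load(c+'.npz'); im,d=f['im'],f['d']
    v,u=np.mgrid[:480,:640]
    P=world(c,u.ravel(),v.ravel(),d.ravel()).reshape(480,640,3); hsv=cv2.cvtColor(im,cv2.COLOR_RGB2HSV)
    m0=(d>0)&(np.abs(P[...,2]-.01)<.005)&(hsv[...,1]<50)&(P[...,0]>.35)&(P[...,0]<.7)&(np.abs(P[...,1])<.25)
    n,l,st,_=cv2.connectedComponentsWithStats(m0.astype(np.uint8),connectivity=4)
    k=1+np.argmax(st[1:,4]); Q=P[l==k]
    r=cv2.minAreaRect((Q[:,:2]*1000).astype(np.float32)); print(c,r, cv2.boxPoints(r).round(0).tolist())
    a=np.radians(14.7); xp=np.array([-np.sin(a),np.cos(a)]); yp=np.array([-np.cos(a),-np.sin(a)])
    # press-frame about bar centre
    o=np.array([.549,-.094])
    X=(P[...,:2]-o)@xp*1000; Y=(P[...,:2]-o)@yp*1000; Z=P[...,2]*1000
    print('plate X',np.percentile(X[l==k],[.5,99.5]),'Y',np.percentile(Y[l==k],[.5,99.5]))
    q=(d>0)&(hsv[...,1]<70)&(X>190)&(X<300)&(abs(Y)<30)&(Z>45)&(Z<65)
    for x0 in range(190,290,5):
        w=q&(X>=x0)&(X<x0+5)
        if w.sum()>2: print(x0,w.sum(),'Y',Y[w].min().round(),Y[w].max().round(),'Z',np.percentile(Z[w],[10,50,90]).round(1))
E
```

```text
scene ((522.7619018554688, -16.026321411132812), (92.44507598876953, 237.96873474121094), 16.27798080444336) [[445.0, 85.0], [512.0, -143.0], [600.0, -117.0], [534.0, 111.0]]
plate X [-35.01715673 198.85769784] Y [-36.66924385  49.91267769]
190 17 Y -4.0 5.0 Z [56.3 60.2 64.3]
195 3 Y -3.0 1.0 Z [62.2 63.2 63.9]
210 6 Y -1.0 4.0 Z [46.  46.4 47.1]
215 7 Y -4.0 6.0 Z [46.5 47.2 48.2]
220 6 Y -3.0 4.0 Z [46.4 48.4 49.4]
225 8 Y -2.0 5.0 Z [48.6 49.9 51. ]
230 4 Y -4.0 2.0 Z [51.3 51.6 52.4]
235 6 Y -12.0 13.0 Z [52.5 55.1 55.4]
240 28 Y -13.0 15.0 Z [53.6 55.5 56.4]
245 31 Y -13.0 15.0 Z [53.8 55.5 56.3]
250 36 Y -14.0 15.0 Z [53.8 55.6 56.7]
255 28 Y -13.0 14.0 Z [53.7 55.6 56.3]
260 40 Y -15.0 15.0 Z [54.1 55.3 56.7]
265 34 Y -13.0 15.0 Z [53.2 54.2 55.5]
side ((531.7675170898438, -17.539688110351562), (100.1281967163086, 237.57333374023438), 14.657750129699707) [[453.0, 85.0], [513.0, -145.0], [610.0, -120.0], [550.0, 110.0]]
plate X [-38.84901591 193.01184985] Y [-51.34055933  46.88182065]
195 3 Y -1.0 1.0 Z [45.3 45.5 45.7]
200 6 Y -3.0 3.0 Z [45.3 46.7 47.9]
205 5 Y -5.0 1.0 Z [46.2 46.8 48.2]
210 9 Y -6.0 2.0 Z [46.4 47.6 49.1]
215 8 Y -7.0 2.0 Z [47.7 49.2 49.8]
220 12 Y -8.0 3.0 Z [47.6 50.5 51.8]
225 12 Y -6.0 2.0 Z [49.  51.7 53.8]
230 10 Y -6.0 2.0 Z [51.2 53.6 55. ]
235 35 Y -17.0 12.0 Z [52.9 55.8 57.9]
240 24 Y -16.0 12.0 Z [55.2 57.  57.8]
245 24 Y -17.0 12.0 Z [56.  56.9 58. ]
250 21 Y -17.0 12.0 Z [55.3 56.9 58.1]
255 21 Y -15.0 10.0 Z [55.5 56.8 57.5]
260 15 Y -15.0 11.0 Z [55.6 56.7 57.9]
265 5 Y -12.0 9.0 Z [54.  55.  55.4]
```

```bash
cat >> h.py <<'E'
YAW=14.7
def to(p,s=None):
    s=s or telemetry.get_state(); T=pose(s); a=np.radians(YAW)
    G=np.array([[np.cos(a),np.sin(a),0],[np.sin(a),-np.cos(a),0],[0,0,-1]])
    d=T[:3,:3].T@(np.array(p)-T[:3,3])*1000
    return d.round(1), np.degrees(R.from_matrix(T[:3,:3].T@G).as_rotvec()).round(2)
o=np.array([.549,-.094]); a_=np.radians(YAW); xp=np.array([-np.sin(a_),np.cos(a_)]); yp=np.array([-np.cos(a_),-np.sin(a_)])
def W(X,Y,Z): return np.r_[o+(xp*(X-(-92))+yp*Y)/1000,Z/1000]   # press-frame mm -> world
E
python3 - <<'E'
from h import *
s=telemetry.get_state(); print(s['clock'],pose(s).round(3))
p=W(162,-1,120); print(p,to(p,s)); print(W(0,0,0))
E
```

```text
1.3 [[ 0.939  0.343 -0.     0.197]
 [ 0.343 -0.939 -0.    -0.54 ]
 [-0.     0.    -1.     0.231]
 [ 0.     0.     0.     1.   ]]
[0.48551275 0.15193977 0.12      ] (array([ 508.2, -551.4,  111.3]), array([0.  , 0.  , 5.34]))
[ 0.52565427 -0.00501137  0.        ]
```

Request:
servo_tool(steps=[[34,-37,0,0,0,0],[68,-74,0,0,0,1],[102,-111,0,0,0,2],[136,-147,0,0,0,3],[170,-184,0,0,0,4],[203,-221,0,0,0,5.3],[237,-257,0,0,0,5.3],[271,-294,0,0,0,5.3]], hand=255, grip_force=30)

```text
clock: 2.1
position: [0.3512, -0.1697, 0.2317]
ee_rot: [0.0, 0.992, 0.128, 0.001]
contact_force: [1.1, -0.8, 0.9]
width: 0.0001
```

```bash
python3 - <<'E'
from h import *
s=telemetry.get_state(); print(s['clock'],s['position'],s['width'],s['contact_force'])
p=W(162,-1,120); print(p,to(p,s))
E
```

```text
2.1 [ 0.35124952 -0.16965804  0.23166193] 6.36714549338373e-05 [ 1.11645685 -0.81167631  0.92069242]
[0.48551275 0.15193977 0.12      ] (array([ 211.3, -277.1,  111.6]), array([ 0.07, -0.06, -0.01]))
```

Request:
servo_tool(steps=[[30,-40,0,0,0,0],[60,-79,0,0,0,0],[91,-119,0,0,0,0],[121,-158,0,0,0,0],[151,-198,10,0,0,0],[181,-237,25,0,0,0],[211,-277,60,0,0,0],[211,-277,100,0,0,0]])

```text
clock: 2.9
position: [0.489, 0.1547, 0.1329]
ee_rot: [-0.001, 0.991, 0.13, 0.005]
contact_force: [1.2, 0.2, -0.5]
width: 0.0003
```

```bash
python3 - <<'E'
from h import *
s,im,d=grab('wrist','w1.png'); print(s['clock'],s['position'],s['contact_force'])
grab('scene','s1.png')
p=W(162,-1,60); print(p,to(p,s))
im=cv2.imread('pics/s1.png'); cv2.imwrite('pics/s1z.png',cv2.resize(im[120:350,230:470],None,fx=2.5,fy=2.5))
E
```

```text
2.9 [0.48903013 0.15466107 0.13290653] [ 1.15823966  0.16008114 -0.47780375]
[0.48551275 0.15193977 0.06      ] (array([-4.9,  1.8, 72.9]), array([-0.03, -0.61,  0.25]))
```

View pics/w1.png

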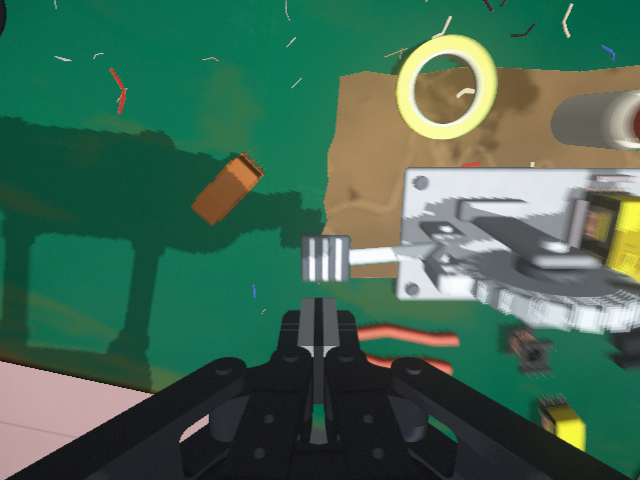

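View pics/s1z.png

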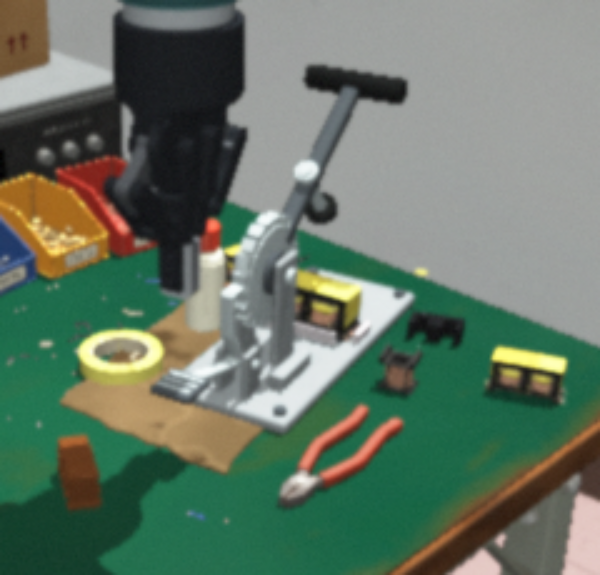

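The wrist view shows the thumb pad at about (326,258) and the shut fingertips at about (319,310). I'll fix the pad's position from this camera once the arm has settled.

```bash
python3 - <<'E'
from h import *
s,im,d=grab('wrist'); print(s['clock'],s['position'],s['contact_force'])
v,u=np.mgrid[:480,:640]
P=world('wrist',u.ravel(),v.ravel(),d.ravel(),s).reshape(480,640,3)
q=P-W(0,0,0); X=q[...,:2]@xp*1000; Y=q[...,:2]@yp*1000; Z=P[...,2]*1000
for x0 in range(130,185,4):
    w=(X>=x0)&(X<x0+4)&(abs(Y)<25)&(Z>40)&(Z<70)&(d>0)
    if w.sum()>3: print(x0,w.sum(),'Y',np.percentile(Y[w],[2,98]).round(1),'Z',np.percentile(Z[w],[10,50,90]).round(1))
p=W(162,-1,60); print(p,to(p,s))
print('R',pose(s)[:3,:3].round(4))
E
```

```text
3.0 [0.48041669 0.1512997  0.12611826] [-1.314856   -0.60144453 -1.1083965 ]
130 110 Y [-7.3  1.8] Z [47.7 49.6 50.5]
134 113 Y [-7.2  1.7] Z [49.2 50.5 51.5]
138 111 Y [-7.3  1.9] Z [50.  51.4 52.3]
142 157 Y [-16.   10.6] Z [51.7 53.5 55.1]
146 333 Y [-17.1  11.1] Z [54.5 55.4 56.2]
150 345 Y [-17.   11.1] Z [54.7 56.  57. ]
154 348 Y [-17.1  11. ] Z [54.5 55.5 56.2]
158 343 Y [-17.  11.] Z [54.9 56.  57. ]
162 342 Y [-17.  11.] Z [54.5 55.5 56.2]
166 339 Y [-17.   10.8] Z [54.9 56.  56.9]
170 325 Y [-16.9  11.2] Z [54.5 55.3 56.1]
174 63 Y [-15.6  10.6] Z [53.4 54.4 55.3]
[0.48551275 0.15193977 0.06      ] (array([ 5.9,  0.8, 66.1]), array([-0.07,  0.67,  0.22]))
R [[ 0.9662  0.2574 -0.0116]
 [ 0.2574 -0.9663 -0.0018]
 [-0.0117 -0.0013 -0.9999]]
```

Request:
servo_tool(steps=[[0,0,25,0,0,0],[0,0,45,0,0,0],[0,0,60,0,0,0],[0,0,67,0,0,0],[0,0,72,0,0,0],[0,0,77,0,0,0],[0,0,81,0,0,0],[0,0,85,0,0,0]])

```text
clock: 3.85
position: [0.4852, 0.1508, 0.047]
ee_rot: [-0.001, 0.992, 0.128, 0.001]
contact_force: [0.5, 2.6, 4.0]
width: -0.0002
```

Request:
servo_tool(steps=[[0,0,2,0,0,0],[0,0,4,0,0,0],[0,0,6,0,0,0],[0,0,8,0,0,0],[0,0,8,0,0,0]])

```text
clock: 4.35
position: [0.4844, 0.1501, 0.038]
ee_rot: [0.0, 0.992, 0.128, -0.0]
contact_force: [1.3, 1.8, 1.8]
width: 0.0002
```

```bash
python3 - <<'E'
from h import *
s,im,d=grab('wrist','w2.png'); print(s['clock'],s['position'],s['contact_force'])
grab('scene','s2.png')
im=cv2.imread('pics/s2.png'); cv2.imwrite('pics/s2z.png',cv2.resize(im[180:320,260:400],None,fx=4,fy=4,interpolation=cv2.INTER_CUBIC))
E
```

```text
4.35 [0.48439723 0.15006906 0.03798445] [1.26198513 1.7913494  1.78396431]
```

View pics/s2z.png

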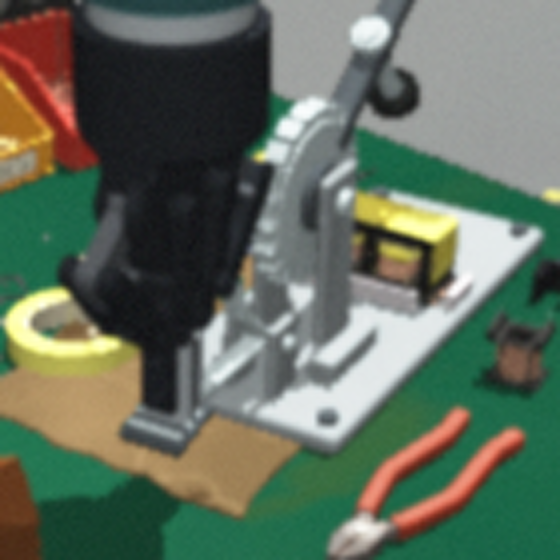

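View pics/w2.png

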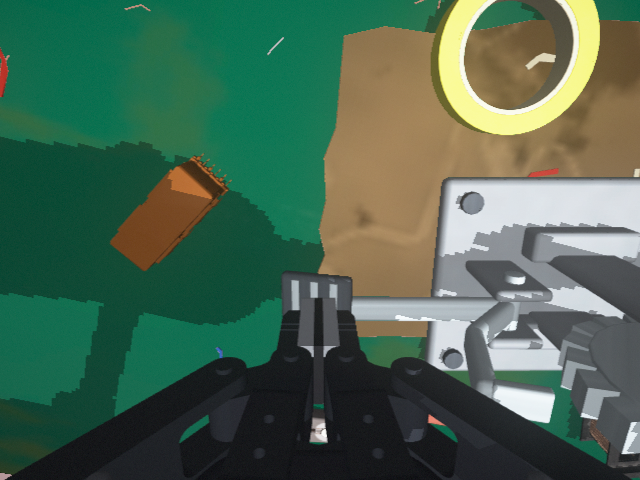

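The lever follows the fingertips down, and the wrist view shows the pad tilting under them. I keep going until I feel the stop.

Request:
servo_tool(steps=[[0,0,1.5,0,0,0],[0,0,2.5,0,0,0],[0,0,3.5,0,0,0],[0,0,3.5,0,0,0]])

```text
clock: 4.85
position: [0.4842, 0.15, 0.0346]
ee_rot: [0.0, 0.992, 0.128, -0.0]
contact_force: [0.3, 0.6, 1.9]
width: -0.0
```

Request:
servo_tool(steps=[[0,0,1,0,0,0],[0,0,2,0,0,0],[0,0,2,0,0,0]])

```text
clock: 5.15
position: [0.4844, 0.15, 0.034]
ee_rot: [0.0, 0.992, 0.128, 0.0]
contact_force: [-2.5, 0.6, 12.0]
width: -0.0
```

Request:
servo_tool(steps=[[0,0,0.5,0,0,0],[0,0,1,0,0,0],[0,0,1,0,0,0]])

```text
clock: 5.45
position: [0.4845, 0.15, 0.0338]
ee_rot: [0.0, 0.992, 0.128, 0.0]
contact_force: [-3.6, -0.8, 18.7]
width: 0.0
```

The force climbs steeply (4, then 12, then 19 N) with hardly any travel, so the lever is on its stop. I'll lift off and check.

Request:
servo_tool(steps=[[0,0,-5,0,0,0],[0,0,-25,0,0,0],[0,0,-55,0,0,0],[0,0,-85,0,0,0],[0,0,-100,0,0,0],[0,0,-100,0,0,0],[0,0,-100,0,0,0]])

```text
clock: 6.15
position: [0.4837, 0.1499, 0.1311]
ee_rot: [0.0, 0.992, 0.128, -0.001]
contact_force: [0.3, -0.5, -0.6]
width: -0.0
```

```bash
python3 - <<'E'
from h import *
s,im,d=grab('wrist','w3.png'); print(s['clock'],s['position'],s['contact_force'])
v,u=np.mgrid[:480,:640]
P=world('wrist',u.ravel(),v.ravel(),d.ravel(),s).reshape(480,640,3)
q=P-W(0,0,0); X=q[...,:2]@xp*1000; Y=q[...,:2]@yp*1000; Z=P[...,2]*1000
xs=[];zs=[]
for x0 in range(95,185,6):
    w=(X>=x0)&(X<x0+6)&(abs(Y+3)<4)&(Z>15)&(Z<70)&(d>0)
    if w.sum()>3: print(x0+3,w.sum(),'Z',np.percentile(Z[w],[10,50,90]).round(1))
s,im,d=grab('scene','s3.png')
P=world('scene',u.ravel(),v.ravel(),d.ravel()).reshape(480,640,3); hsv=cv2.cvtColor(im,cv2.COLOR_RGB2HSV)
m=(hsv[...,2]<60)&(P[...,2]>.16)&(P[...,2]<.24)&(d>0)&(abs(P[...,0]-.545)<.07)&(abs(P[...,1]+.095)<.05)
print('bar',np.median(P[m],0))
im=cv2.imread('pics/s3.png'); cv2.imwrite('pics/s3z.png',cv2.resize(im[130:320,260:420],None,fx=3,fy=3,interpolation=cv2.INTER_CUBIC))
print(to(W(-90,-1,235)))
E
```

```text
6.15 [0.4837129  0.14990193 0.13110151] [ 0.31572571 -0.52562066 -0.64692678]
98 172 Z [35.7 50.4 54.3]
104 185 Z [35.2 36.9 58.9]
110 150 Z [34.6 35.8 66.3]
116 120 Z [34.1 35.3 36.1]
122 117 Z [33.9 34.9 35.8]
128 112 Z [33.6 34.5 35.3]
134 121 Z [33.  34.1 35. ]
140 107 Z [33.  33.7 34.6]
146 113 Z [32.3 33.6 34.7]
152 115 Z [34.  34.9 35.9]
158 108 Z [31.9 33.1 34.8]
164 103 Z [30.  31.5 33. ]
170 109 Z [28.8 29.8 30.7]
176 57 Z [26.6 27.5 28.4]
bar [ 0.54115427 -0.08752485  0.19316488]
(array([   2.3,  250.6, -104.7]), array([-0.  ,  0.18,  0.04]))
```

View pics/s3z.png

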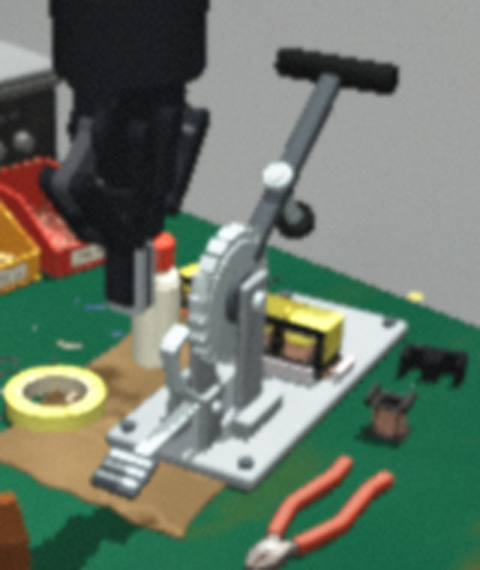

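View pics/w3.png

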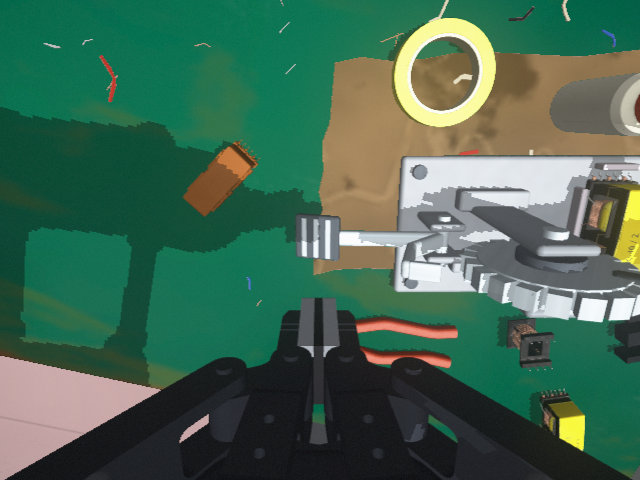

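The pad centre is now 33 mm high, which is fully pressed. The pawl's tooth stands clear of the wheel, and the bar hasn't moved. Now to a point above the bar.

Request:
servo_tool(steps=[[0,0,-45,0,0,0],[0,0,-90,0,0,0],[2,30,-115,0,0,0],[2,75,-115,0,0,0],[2,123,-115,0,0,0],[2,170,-115,0,0,0],[2,215,-115,0,0,0],[2,242,-115,0,0,0]])

```text
clock: 7.05
position: [0.5479, -0.0866, 0.2449]
ee_rot: [0.0, 0.992, 0.127, -0.001]
contact_force: [0.1, -0.2, 0.3]
width: -0.0001
```

Request:
servo_tool(steps=[[0,9,0,0,0,0],[0,9,8,0,0,0],[0,9,8,0,0,0],[0,9,8,0,0,0]])

```text
clock: 7.45
position: [0.5494, -0.0903, 0.238]
ee_rot: [-0.001, 0.992, 0.129, -0.001]
contact_force: [0.0, -0.1, -0.5]
width: 0.0
```

```bash
python3 - <<'E'
from h import *
s,im,d=grab('wrist','w4.png'); print(s['clock'],s['position'],s['contact_force'])
v,u=np.mgrid[:480,:640]
P=world('wrist',u.ravel(),v.ravel(),d.ravel(),s).reshape(480,640,3)
q=P-W(0,0,0); X=q[...,:2]@xp*1000; Y=q[...,:2]@yp*1000; Z=P[...,2]*1000
hsv=cv2.cvtColor(im,cv2.COLOR_RGB2HSV)
T=np.linalg.inv(pose(s)); 
w=(Z>170)&(Z<212)&(d>0)&(abs(X+92)<25)&(abs(Y)<60)&(hsv[...,2]<90)
print(w.sum(),'X',np.percentile(X[w],[2,50,98]),'Y',np.percentile(Y[w],[2,50,98]),'Z',np.percentile(Z[w],[2,50,95,99]))
top=w&(Z>np.percentile(Z[w],97)-3); print('top X',np.median(X[top]),'Z',np.percentile(Z[top],[50,90]))
for z0 in [-92]: print(to(W(z0,-1,235),s))
grab('side','d4.png')
im=cv2.imread('pics/d4.png'); cv2.imwrite('pics/d4z.png',cv2.resize(im[180:380,260:440],None,fx=3,fy=3,interpolation=cv2.INTER_CUBIC))
E
```

```text
7.45 [ 0.54936433 -0.09032872  0.23801358] [ 0.00297642 -0.12317007 -0.54746134]
4800 X [-101.50336276  -90.51137381  -69.03202202] Y [-42.52225016 -13.30973599  10.63126724] Z [178.54176261 197.50919997 200.07095627 200.63342463]
top X -92.24339725905347 Z [199.01209643 200.05477829]
(array([-0.3,  3.5,  3. ]), array([-0.09,  0.09,  0.13]))
```

View pics/w4.png

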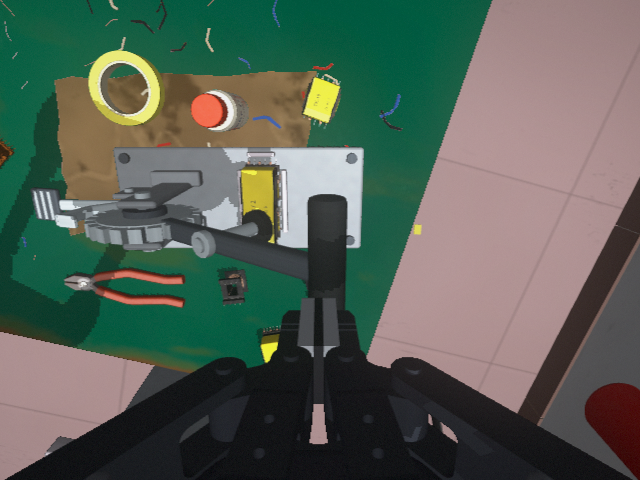

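View pics/d4z.png

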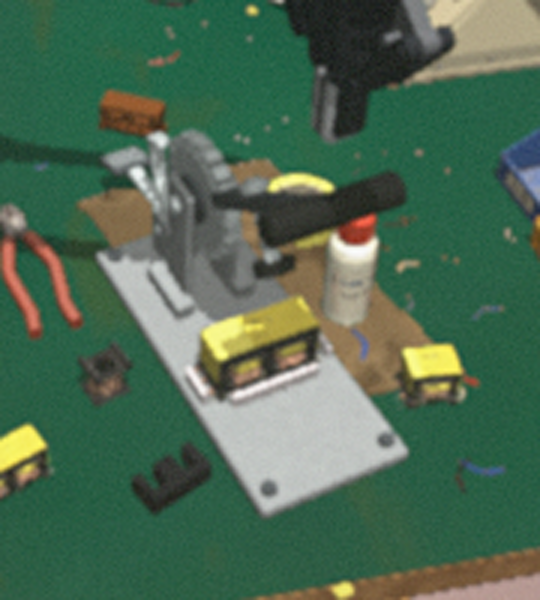

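The wrist view shows the bar directly under and ahead of the shut fingers, its top about 200 mm high and its middle on X=-92. That gives an angle of about 0.63. The side view shows the area round it clear. I start with a gentle push.

Request:
servo_tool(steps=[[0,2,20,0,0,0],[0,2,32,0,0,0],[0,2,36,0,0,0],[0,3,40,0,0,0],[0,6,44,0,0,0],[0,9.5,49,0,0,0]])

```text
clock: 8.15
position: [0.5529, -0.1012, 0.1903]
ee_rot: [0.0, 0.992, 0.128, 0.001]
contact_force: [-0.9, 0.8, 1.7]
width: 0.0003
```

Request:
servo_tool(steps=[[0,4.5,7.5,0,0,0],[0,8,15,0,0,0],[0,12,23,0,0,0],[0,15,31,0,0,0],[0,17.5,39,0,0,0],[0,20,47,0,0,0]])

```text
clock: 8.75
position: [0.5581, -0.1209, 0.1421]
ee_rot: [0.0, 0.992, 0.128, 0.0]
contact_force: [1.8, -1.5, 3.6]
width: -0.0002
```

```bash
python3 - <<'E'
from h import *
s,im,d=grab('side','d5.png'); print(s['clock'],s['position'],s['contact_force'])
grab('scene','s5.png')
a=cv2.imread('pics/d5.png')[180:380,260:440];b=cv2.imread('pics/s5.png')[130:330,260:440]
cv2.imwrite('pics/5z.png',cv2.resize(np.hstack([a,b]),None,fx=2.2,fy=2.2,interpolation=cv2.INTER_CUBIC))
E
```

```text
8.75 [ 0.55809418 -0.12085636  0.14208689] [ 1.77519719 -1.46291924  3.64965442]
```

View pics/5z.png

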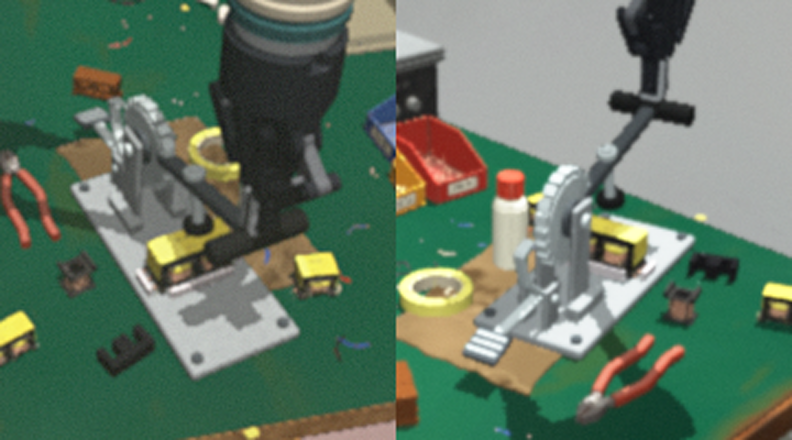

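The arm follows down with about 3.6 N of push; in the side view the pad is nearing the transformer's top. I go on, then creep.

Request:
servo_tool(steps=[[0,2,8,0,0,0],[0,3.4,16,0,0,0],[0,4.5,24,0,0,0],[0,5,30,0,0,0],[0,5.2,34,0,0,0],[0,5.3,37,0,0,0],[0,5.3,37,0,0,0]])

```text
clock: 9.55
position: [0.5588, -0.1253, 0.1052]
ee_rot: [-0.001, 0.992, 0.128, -0.0]
contact_force: [-0.1, -0.2, 0.3]
width: 0.0001
```

Request:
servo_tool(steps=[[0,0,1,0,0,0],[0,0,2,0,0,0],[0,0,2,0,0,0]])

```text
clock: 9.85
position: [0.5589, -0.1254, 0.1038]
ee_rot: [-0.0, 0.992, 0.128, -0.0]
contact_force: [0.4, 0.9, 1.0]
width: -0.0002
```

Request:
servo_tool(steps=[[0,0,0.8,0,0,0],[0,0,1.6,0,0,0],[0,0,1.6,0,0,0]])

```text
clock: 10.15
position: [0.559, -0.1255, 0.1021]
ee_rot: [-0.0, 0.992, 0.128, -0.0]
contact_force: [-0.0, -0.5, 1.4]
width: 0.0001
```

Request:
servo_tool(steps=[[0,0,0.8,0,0,0],[0,0,1.6,0,0,0],[0,0,1.6,0,0,0]])

```text
clock: 10.45
position: [0.559, -0.1256, 0.1005]
ee_rot: [0.0, 0.992, 0.128, -0.0]
contact_force: [-0.1, -0.0, 0.4]
width: 0.0003
```

Request:
servo_tool(steps=[[0,0,0.5,0,0,0],[0,0,1,0,0,0],[0,0,1,0,0,0]])

```text
clock: 10.75
position: [0.5591, -0.1257, 0.1]
ee_rot: [0.0, 0.992, 0.128, 0.0]
contact_force: [-0.7, 0.5, 4.2]
width: 0.0001
```

Request:
servo_tool(steps=[[0,0,0.5,0,0,0],[0,0,1,0,0,0],[0,0,1,0,0,0]])

```text
clock: 11.05
position: [0.5591, -0.1258, 0.0998]
ee_rot: [0.0, 0.992, 0.128, 0.0]
contact_force: [-2.6, 1.7, 9.3]
width: -0.0004
```

```bash
python3 - <<'E'
from h import *
s,im,d=grab('side','d6.png'); print(s['clock'],s['position'],s['contact_force'])
grab('scene','s6.png')
a=cv2.imread('pics/d6.png')[200:360,280:420];b=cv2.imread('pics/s6.png')[160:320,300:440]
cv2.imwrite('pics/6z.png',cv2.resize(np.hstack([a,b]),None,fx=2.85,fy=2.85,interpolation=cv2.INTER_CUBIC))
E
```

```text
11.05 [ 0.55910777 -0.12576964  0.09980872] [-2.56793072  1.66002414  9.29790288]
```

View pics/6z.png

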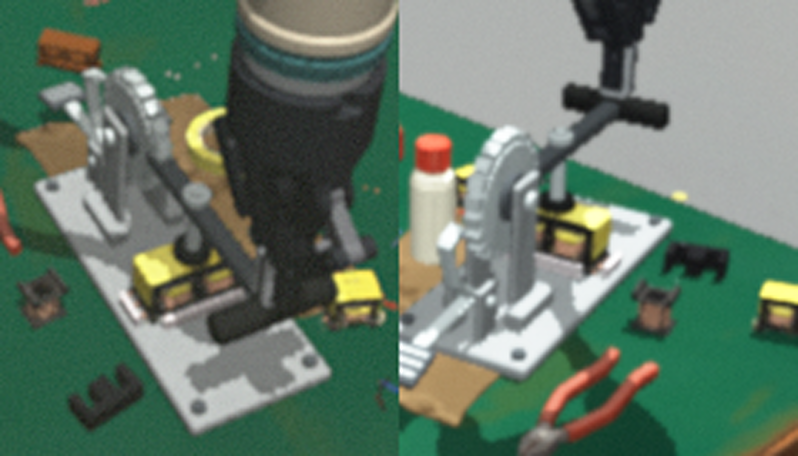

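The pad sits on the transformer, and the force rises to 9 N with the tip stopped at 99.8 mm (100 expected). I lift straight off.

Request:
servo_tool(steps=[[0,0,-3,0,0,0],[0,0,-12,0,0,0],[0,0,-40,0,0,0],[0,0,-80,0,0,0],[0,0,-120,0,0,0],[0,0,-140,0,0,0],[0,0,-140,0,0,0],[0,0,-140,0,0,0]])

```text
clock: 11.95
position: [0.5589, -0.1257, 0.2385]
ee_rot: [0.0, 0.992, 0.128, 0.0]
contact_force: [-0.1, 0.7, -0.0]
width: 0.0001
```

```bash
python3 - <<'E'
from h import *
v,u=np.mgrid[:480,:640]
for c,f in [('side','d7.png'),('scene','s7.png'),('wrist','w7.png')]:
    s,im,d=grab(c,f); print(c,s['clock'],s['position'],s['contact_force'])
    P=world(c,u.ravel(),v.ravel(),d.ravel(),s).reshape(480,640,3)
    q=P-W(0,0,0); X=q[...,:2]@xp*1000; Y=q[...,:2]@yp*1000; Z=P[...,2]*1000; hsv=cv2.cvtColor(im,cv2.COLOR_RGB2HSV)
    w=(d>0)&(abs(X+125)<25)&(abs(Y)<55)&(Z>70)&(Z<125)&(hsv[...,2]<90)
    if w.sum()>9: print('bar top Z',np.percentile(Z[w],[50,90,97]),'X',np.percentile(X[w],[3,50,97]))
    w=(d>0)&(abs(X-160)<5)&(abs(Y+3)<8)&(Z>15)&(Z<70)
    if w.sum()>9: print('pad Z',np.median(Z[w]))
    for r in spotter.outline_of('transformer_l',c):
        Q=P[r['region']]; print('tr',np.median(Q,0).round(3),round(r['conf'],2))
a=cv2.imread('pics/d7.png')[200:360,260:420];b=cv2.imread('pics/s7.png')[160:320,280:440]
cv2.imwrite('pics/7z.png',cv2.resize(np.hstack([a,b]),None,fx=2.5,fy=2.5,interpolation=cv2.INTER_CUBIC))
E
```

```text
side 11.95 [ 0.55889283 -0.1257165   0.2384619 ] [-0.12359935  0.67266174 -0.04066064]
bar top Z [ 97.96349329 100.67908123 101.28339571] X [-135.65360782 -130.53089432 -115.13491893]
pad Z 33.512760859728544
tr [ 0.522 -0.051  0.038] 0.85
tr [ 0.372 -0.094  0.026] 0.76
tr [ 0.638 -0.078  0.027] 0.75
tr [ 0.524 -0.045  0.016] 0.44
tr [ 0.535 -0.049  0.097] 0.27
scene 12.05 [ 0.55808174 -0.1254202   0.23692007] [ 0.342528   -0.86365802 -0.43962854]
bar top Z [94.00812685 98.43499809 99.32620819] X [-125.6448006  -116.90972298 -112.25882985]
pad Z 32.47265121067414
tr [ 0.366 -0.082  0.019] 0.96
tr [ 0.511 -0.031  0.034] 0.9
tr [0.489 0.231 0.023] 0.75
tr [ 0.644 -0.056  0.019] 0.44
wrist 12.15 [ 0.55817853 -0.12542176  0.23684239] [ 0.19377864 -0.92750725  0.48025103]
bar top Z [97.696803   99.40688239 99.96090178] X [-134.42723499 -125.09087766 -107.60701594]
pad Z 32.597750339743996
tr [ 0.638 -0.07   0.028] 0.91
tr [ 0.389 -0.086  0.023] 0.85
tr [ 0.554 -0.041  0.046] 0.76
```

View pics/7z.png

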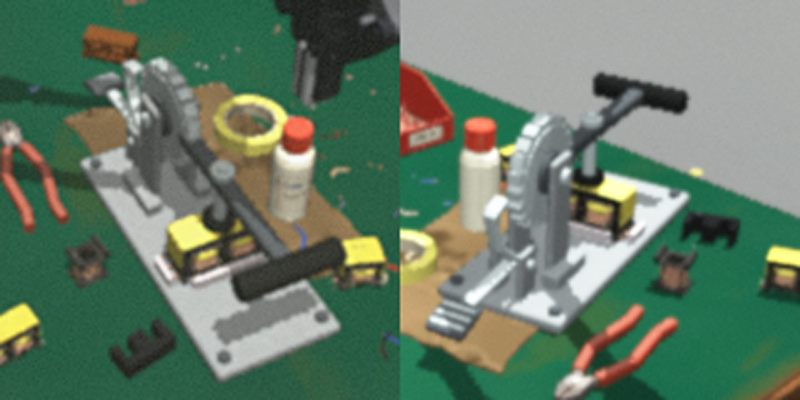

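View pics/w7.png

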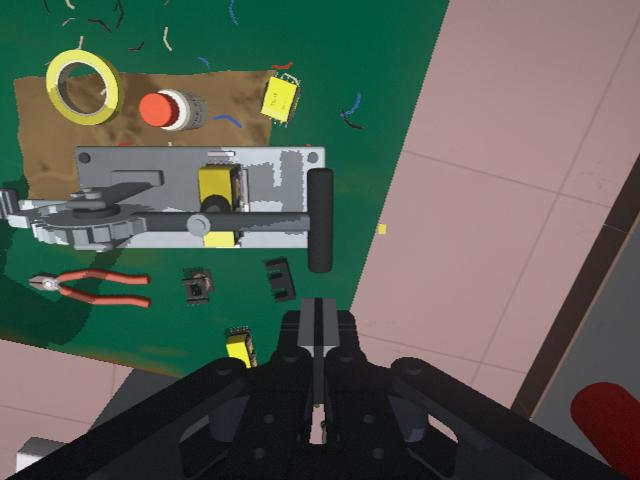

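The arm is level with the bar's top at about 100 mm and the pad on the transformer. The lever is down at about 33 mm, the bystanders look undisturbed, and the hand is clear.

```bash
python3 -c "
from rig import sign_off
print(sign_off())"
```

```text
the job is handed in; nothing more can be done
None
```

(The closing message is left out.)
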